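# Clamp the loose tier of a lollipop stand

### The job

Clamp up the loose, freshly glued tier of the wooden lollipop stand: stand it upright on the ledge of the plinth, centred and square in front of the taller rear tier, and let go of it. Then close the bar clamp on it by its trigger only (squeeze, let it spring back, squeeze again) without pushing the bar or the jaw by hand, until the foam pad bears firmly on the tier and holds it flush against the rear tier; the foam should be clearly dented but never squashed flat. Finish while still holding the trigger squeezed, and leave the other things on the bench where they are.

Things in the scene. Friction and masses are not known exactly. Their poses are not given: they have to be found in the camera images.
- station: Gluing station fixed on the bench: plywood board 310 x 310 x 12 mm with the stand and a one-hand ratchet bar clamp lying on its side. Origin: bench height, right below seat; x = the way the jaw closes, y away from the handle. In its frame, mm: plinth x -26..64, y -60..60, top z 48; rear tier x 20..55, y -50..50, top z 108; clamp housing x 62..132, y -137..-59, top z 95.
- seat (a point): Point on the plinth's ledge, 48 mm above the bench, where the centre of the loose tier's underside belongs. The ledge reaches from 26 mm ahead of it (station -x) to the rear tier's front face 20 mm behind it and is 120 mm wide. The rear tier stands 20 mm higher than the seated tier; no finger fits between them.
- tier: The loose tier: a plain wooden block 40 x 60 x 40 mm (x, y, z) with three stick holes along the middle of its top, about 75 g. Origin: centre of its underside. It starts standing upright on the bench; seated, its own x and y axes lie along the station's (either way round).
- bar: The clamp's toothed steel bar (300 x 17 x 16 mm, along the station's x at y -85 mm, z 60 to 76 mm) and the black far jaw at its end, ahead of the ledge, top at z 85 mm; they move together with bar_travel. Origin: on the bar's centre line. Not to be pushed by hand.
- foam: Front of the grey foam pad on the far jaw, which presses on the loose tier's front at z 53 to 83 mm (36 mm wide, centred on the station's y 0). Origin: centre of that face; x is the closing direction.
- bar_travel (a joint): Travel of bar and far jaw, m, growing as the clamp closes; starts at 0 to 0.017. The foam touches the seated tier at 0.032. Each full squeeze of a released trigger adds 6 mm (the first 4 to 10). It stays when the trigger springs back, but a pressed foam pushes it back to the last ratchet tooth (1.5 mm after a full squeeze, up to 6 after a part one). Friction 2 N.
- foam_dent (a joint): How far the foam pad is dented, m: 0 free, 0.013 squashed flat. It pushes back with 1.2 N per mm.
- trigger_angle (a joint): Trigger angle in rad: 0 released, 0.31 fully squeezed (its stop, about 4 mm short of the handle). It springs back by itself (1.5 to 3 N at the grip point). A force on the bar is felt at the grip point 2.2 times weaker.
- trigger: The grey plastic trigger, a bar 10 mm thick, 22 mm high (z 57 to 79 mm above the bench) and about 70 mm long, ahead of the handle (station -x). Origin: its pivot axis, at station x 85, y -92 mm.
- trigger_front (a point): Grip point on the trigger: middle of its outer face, the side away from the handle, 70 mm from its pivot, 68 mm above the bench. Moves about 22 mm towards the handle (along the station's x) when squeezed.
- handle_back (a point): Grip point on the fixed black handle (20 mm thick, z 55 to 81 mm, about 110 mm long): middle of its outer face, the side away from the trigger, 68 mm above the bench, in line with the trigger's grip point along the station's x. Over both faces the grip measures 56 mm with the trigger released, 34 mm fully squeezed.
- long_tier: Another wooden tier, 34 x 100 x 30 mm with four holes, loose on the bench; not for this job. Origin: centre of its underside.
- offcut: Wooden offcut 40 x 34 x 18 mm without holes; leave it. Origin: centre of its underside.
- glue: White glue bottle, 44 mm across, 130 mm tall; leave it. Origin: centre of its underside.
- spool: Spool of ribbon, 64 mm across, 32 mm tall; leave it. Origin: centre of its underside.
- screwdriver: Screwdriver lying on the bench; leave it. Origin: middle of its underside.
- brush: Glue brush lying on the bench; leave it. Origin: middle of its underside.
- card_holder: Small wooden block with an upright price card, 75 mm tall; leave it. Origin: centre of its underside.

How it is judged:
By the outcome, as a careful person would: the job done as asked, in the order asked, and still so for the second after the job is handed in, while the arm keeps its last pose, push and grip.
It also fails if it takes over 72 s, if anything falls off the work surface, if the arm or the gripper's body presses on something with over 40 N, if the wrist force passes 120 N, or if a joint passes its speed limit or range.

### The arm

A 6-joint arm with a two-finger parallel gripper is mounted at the origin on the work surface. World frame = base frame: x ahead of the robot, y to its left, z up, the work surface at z = 0. Lengths are in m, angles in rad, forces in N, time in s.
With the tool pointing down it reaches from about 0.3 to 0.95 m from the base axis. Payload 3.1 kg.
Tool frame: the origin (TCP) lies on the centre line of the jaws, within the pads' length; the fingertips stand 22 mm ahead of it and the grasp point (between the pads) lies 3 mm ahead of it; z points along the fingers, y is the line along which they close (so a half turn about z gives the same grasp; the last joint's range is limited). The gripper opens to 85 mm and grips with 20 to 120 N. Pads are 22 mm wide; open, the fingers measure 114 mm over their backs; the gripper's body (76 mm by 85 mm) begins 54 mm behind the grasp point. The pads swing forward as they close: fully open they stand 13 mm farther back than shut.
Start: joints at [1.211, 0.308, 1.634, -0, 1.2, -0.07], TCP at [0.179, 0.599, 0.253] pointing down, gripper open.
Joint ranges: [-3.06, 3.06], [-0.79, 1.96], [0.05, 2.63], [-1.19, 4.34], [0.05, 2.64], [-2.94, 2.94]. Speed limits (rad/s): [2.79, 2.79, 3.14, 3.14, 3.14, 3.14].

### API

Orientations are given as a rotation vector (axis times angle).
In Python, from rig import r, camrig, get_state, sign_off gives the robot as it stands (r), with the cameras (camrig), the readings as plain functions and the job as plain functions.
- The arm moves only by the shell command python3 drive.py 'ROWS' [FORCE]. ROWS is rows parted by semicolons, their numbers by spaces, 1 to 5 of them, each of 7 numbers: a rotation vector rx, ry, rz in rad, then dx, dy, dz in m, then the opening from 0.0 (shut) to 1.0 (fully open); each row is the pose to reach, as a shift and turn from the pose commanded when the command began, along the tool's axes at that moment; what a row does not reach only later rows make up. A row lasts 1/12 s, in which the tool goes at most 0.0417 m and 0.125 rad, less where a joint would pass 70% of its speed; a pose out of reach is approached as far as the arm can. The fingers move at their own pace and stop on an object; FORCE is the grip in N (left out, the last holds). Time passes only in rows, so rows that do not move let the fingers close. It prints the time, the measured TCP pose, the force, the opening and the grip force at its end.
- get_state(): the state, without advancing time (a new reading comes with each control period).
- camrig.get_image(name): name is "side" or "top" or "wrist"; returns the picture (384x512x3 uint8, red, green, blue); there is no depth.
- camrig.calibration(name): a dict with "mtx" (3x3 intrinsics, pixels), "D" ([k1, k2, p1, p2, k3] as OpenCV has them; the pictures are not rectified), "eye" and "orientation" of the camera in the world. Camera axes: x right, y down, z forward; pixel columns grow to the right and rows downward; lengths in m; the calibration is good to about 2 mm. A picture is of the moment at which its call begins: read the wrist's pose just before it. calibration takes no time and is no camera call; for the wrist camera it gives the pose at the moment of the call.
- sign_off(): hands the job in; it is judged then, once.
The state is a dict: "time": time; "joints": joint angles; "qvel": joint speeds; "joint_torque": joint torques, N m; "tool_pos": TCP position; "eef_rot": TCP orientation; "ft_force": force on the tool from outside, world axes, zero at the start; "ft_torque": the same for the moment, N m; "grip_width": opening from 0.0 (shut) to 1.0 (fully open); "gripper_force": force on a finger pad.
Only numpy, scipy, OpenCV 4.12 (cv2) and the standard library are available. Lean on these libraries where they do the work, as an engineer would, in place of code of your own. Each camera call takes 0.05 s, during which the arm holds its last target. There are 200 camera calls.

## Working session

There is one attempt and no reset: what is moved stays moved. The work goes in short steps, Python scripts to look and compute and a shell command to move; the robot and the scene stay as the last step left them, time stands still between calls to the robot, and variables do not carry over. Pictures are saved under pics/ and viewed, at most 10 in all, crops included, and the job is handed in when it is done.

```bash
ls; mkdir -p pics; python3 - <<'E'
from rig import r, camrig, get_state, sign_off
import cv2
for n in("top","side"):
    cv2.imwrite(f"pics/{n}0.png",cv2.resize(camrig.get_image(n)[:,:,::-1],(800,600),interpolation=cv2.INTER_CUBIC))
    c=camrig.calibration(n);print(n,c)
s=get_state();print(s)
E
```

```text
drive.py
pics
rig.py
top {'mtx': array([[461.29629978,   0.        , 248.03532041],
       [  0.        , 461.29629978, 194.88416269],
       [  0.        ,   0.        ,   1.        ]]), 'D': array([0.03127663, 0.        , 0.        , 0.        , 0.        ]), 'eye': array([ 0.42188027, -0.04252939,  1.26273831]), 'orientation': array([-2.19536374,  2.14855301, -0.10377351])}
side {'mtx': array([[461.01603654,   0.        , 259.87459162],
       [  0.        , 461.01603654, 195.88981913],
       [  0.        ,   0.        ,   1.        ]]), 'D': array([-0.05909806,  0.        ,  0.        ,  0.        ,  0.        ]), 'eye': array([0.32809077, 0.6684429 , 0.97235149]), 'orientation': array([-0.41077128,  2.84277372, -0.99776102])}
{'time': 0.1, 'joints': array([ 1.21127221e+00,  3.08935744e-01,  1.63506039e+00, -9.73182046e-06,
        1.19968539e+00, -6.97074519e-02]), 'qvel': array([ 0.00047187, -0.00090214, -0.00179043,  0.00017074,  0.00058291,
       -0.00094422]), 'joint_torque': array([-5.71710025e-04, -4.16403437e+01, -2.77645040e+01, -3.02660067e-05,
        3.94810864e-03, -1.28090230e-05]), 'tool_pos': array([0.17839791, 0.59827175, 0.25215023]), 'eef_rot': array([-0.4535827 , -3.10823382,  0.0032085 ]), 'ft_force': array([ 0.95747854, -0.28661078,  0.51019502]), 'ft_torque': array([ 0.02633038, -0.02774703,  0.03078639]), 'gripper_force': 0.0, 'grip_width': 1.0003240068926589}
```

View pics/top0.png

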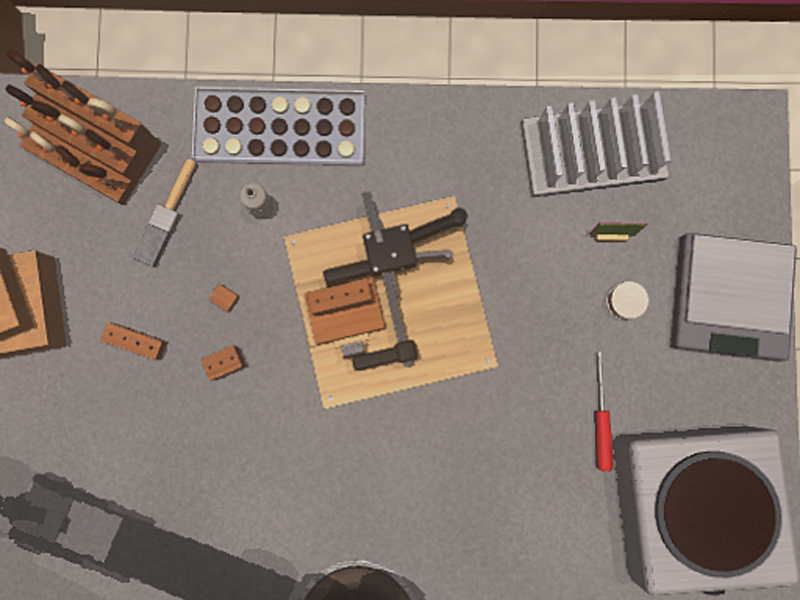

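View pics/side0.png

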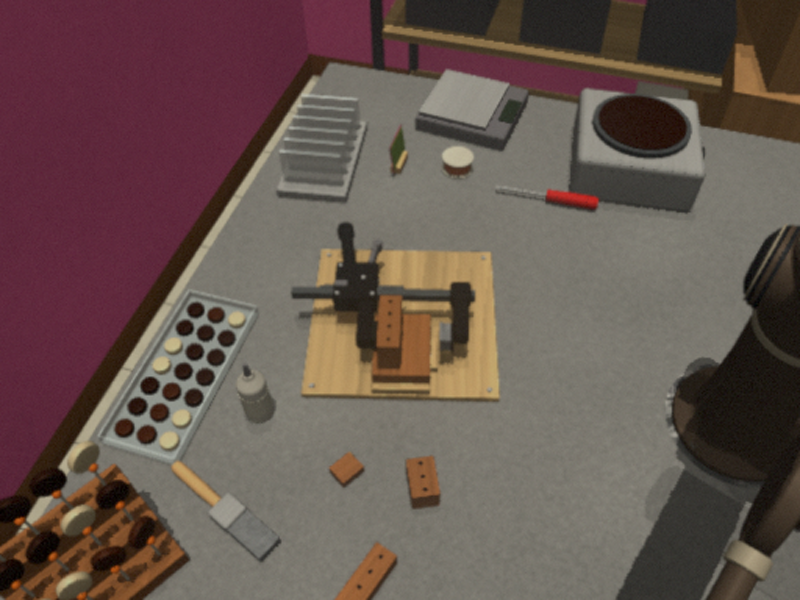

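The top view shows the station (board corners at about 285,237 / 455,196 / 497,366 / 325,409), the handle to its right, the trigger tip near (450,257), and the loose 3-hole tier at about (222,362). The offcut is at (224,297) and the long tier at (133,341). The side view agrees. Next I'll get coarse positions.

```bash
cat > h.py <<'E'
from rig import r, camrig, get_state, sign_off
import numpy as np, cv2
from scipy.spatial.transform import Rotation as R
def p2w(c,px,z):
    px=np.array(px,float).reshape(-1,1,2)
    n=cv2.undistortPoints(px,c["mtx"],c["D"])[:,0]
    d=np.c_[n,np.ones(len(n))]@R.from_rotvec(c["orientation"]).as_matrix().T
    e=np.array(c["eye"]); return e+d*((z-e[2])/d[:,2])[:,None]
def proj(c,P):
    M=R.from_rotvec(c["orientation"]).as_matrix()
    return cv2.projectPoints(np.array(P,float).reshape(-1,3),cv2.Rodrigues(M.T)[0],-M.T@c["eye"],c["mtx"],c["D"])[0][:,0]
def tool(p):  # world target -> shift in tool axes
    s=get_state(); return R.from_rotvec(s["eef_rot"]).inv().apply(np.array(p)-s["tool_pos"])
E
python3 - <<'E'
from h import *
np.set_printoptions(precision=4,suppress=True)
c=camrig.calibration("top"); k=1/1.5625
print("board",p2w(c,np.array([[285,237],[455,196],[497,366],[325,409]])*k,.012))
print("rear",p2w(c,np.array([[306,292],[371,278],[376,303],[310,318]])*k,.108))
print("tier",p2w(c,np.array([[222,360]])*k,.04))
s=get_state(); M=R.from_rotvec(s["eef_rot"]);print(M.as_matrix())
w=camrig.calibration("wrist");print(w["mtx"],"cam in tool",M.inv().apply(w["eye"]-s["tool_pos"]),(M.inv()*R.from_rotvec(w["orientation"])).as_matrix())
E
```

```text
board [[ 0.6574  0.142   0.012 ]
 [ 0.7373 -0.1558  0.012 ]
 [ 0.4395 -0.2321  0.012 ]
 [ 0.3595  0.0628  0.012 ]]
rear [[ 0.5503  0.0909  0.108 ]
 [ 0.5753 -0.0132  0.108 ]
 [ 0.5349 -0.0222  0.108 ]
 [ 0.5085  0.0832  0.108 ]]
tier [[0.4393 0.2366 0.04  ]]
[[-0.9583  0.2858 -0.0007]
 [ 0.2858  0.9583 -0.002 ]
 [ 0.0001 -0.0021 -1.    ]]
[[342.7963   0.     256.5465]
 [  0.     342.7963 191.8805]
 [  0.       0.       1.    ]] cam in tool [ 0.0795 -0.0003 -0.1194] [[ 0.0013 -0.9511 -0.309 ]
 [ 1.      0.0011  0.0009]
 [-0.0005 -0.309   0.9511]]
```

```bash
python3 drive.py '0 0 0 -0.352 -0.272 0.06 1;0 0 0 -0.352 -0.272 0.06 1;0 0 0 -0.352 -0.272 0.06 1;0 0 0 -0.352 -0.272 0.06 1;0 0 0 -0.352 -0.272 0.06 1'; python3 - <<'E'
from h import *
print(tool([.44,.237,.19]))
E
```

```text
time: 0.52
tool_pos: [0.2994, 0.4294, 0.2247]
eef_rot: [-0.452, -3.109, 0.001]
ft_force: [0.3, -0.7, 0.5]
grip_width: 1.0
gripper_force: 0.0
[-0.18955404 -0.14438404  0.03476439]
```

```bash
python3 drive.py '0 0 -0.125 -0.04 -0.03 0.006 1;0 0 -0.25 -0.08 -0.06 0.014 1;0 0 -0.375 -0.12 -0.09 0.02 1;0 0 -0.5 -0.15 -0.12 0.028 1;0 0 -0.625 -0.18 -0.144 0.034 1'; python3 drive.py '0 0 -0.06 0 0 0 1;0 0 -0.06 0 0 0 1'; python3 - <<'E'
from h import *
np.set_printoptions(precision=4,suppress=True)
c=camrig.calibration("wrist");im=camrig.get_image("wrist");np.save("w1.npy",im)
import pickle;pickle.dump(c,open("w1.pkl","wb"))
cv2.imwrite("pics/w1.png",cv2.resize(im[:,:,::-1],(800,600),interpolation=cv2.INTER_CUBIC))
print(get_state()["tool_pos"],R.from_rotvec(get_state()["eef_rot"]).as_matrix())
E
```

```text
time: 0.93
tool_pos: [0.405, 0.2799, 0.1985]
eef_rot: [0.423, -3.113, 0.0]
ft_force: [0.3, 0.3, 0.6]
grip_width: 0.997
gripper_force: 0.0
time: 1.1
tool_pos: [0.405, 0.2796, 0.1981]
eef_rot: [0.503, -3.099, 0.001]
ft_force: [0.1, 0.2, 0.3]
grip_width: 0.997
gripper_force: 0.0
[0.4047 0.2808 0.1985] [[-0.9489 -0.3156 -0.0011]
 [-0.3156  0.9489 -0.0002]
 [ 0.0012  0.0002 -1.    ]]
```

View pics/w1.png

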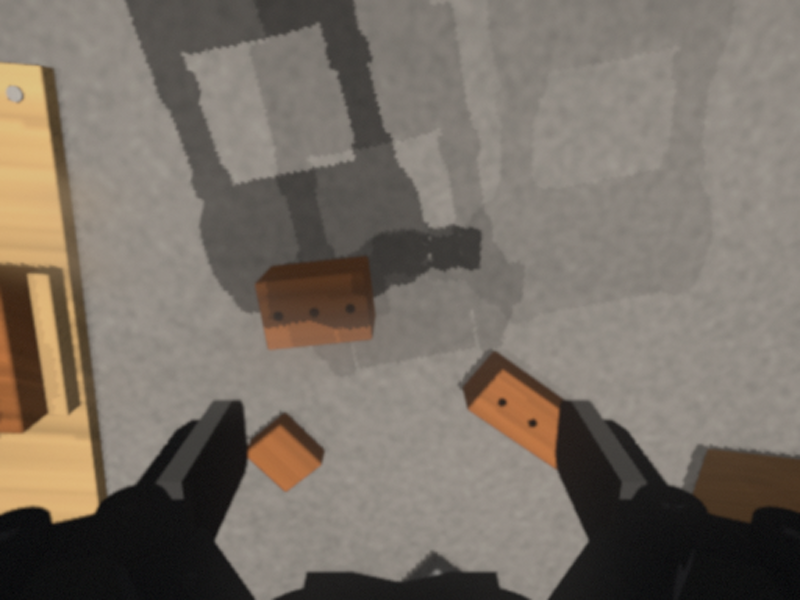

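The wrist view shows the tier with its top face at about (257–374, 275–349), the offcut at (285,452) and the long tier under the right finger. I'll enlarge the tier.

```bash
python3 - <<'E'
import numpy as np,cv2
im=np.load("w1.npy")[155:235,150:255]
cv2.imwrite("pics/w1c.png",cv2.resize(im[:,:,::-1],None,fx=7,fy=7,interpolation=cv2.INTER_CUBIC))
E
```

```text
(no output)
```

View pics/w1c.png

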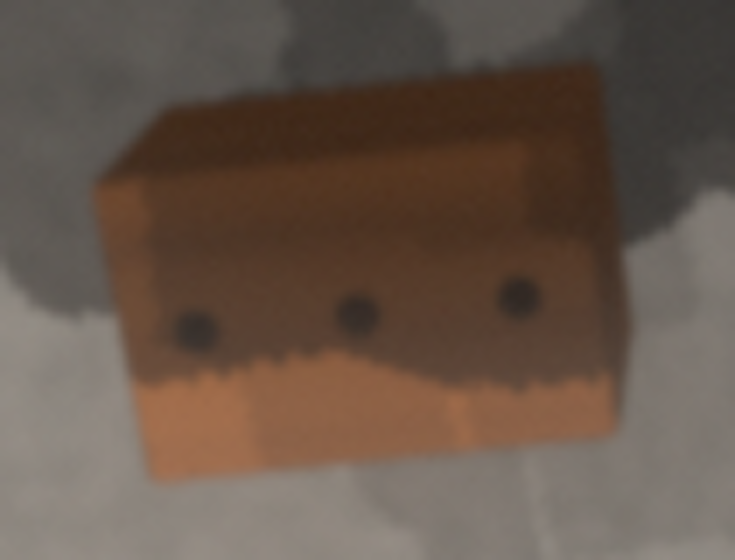

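```bash
python3 - <<'E'
from h import *
import pickle
np.set_printoptions(precision=4,suppress=True)
c=pickle.load(open("w1.pkl","rb"))
q=(np.array([[95,185],[155,483],[615,435],[582,140],[197,331],[358,315],[519,297]])+.5)/7-.5+[150,155]
P=p2w(c,q,.04);print(P)
m=(P[:4].mean(0)+P[5])/2
L=lambda a,b:np.linalg.norm(P[a]-P[b])
print(L(0,1),L(2,3),L(1,2),L(0,3),L(4,6))
d=P[4]-P[6]; d2=P[1]-P[2];d3=P[0]-P[3]
ang=[np.degrees(np.arctan2(-v[0],v[1])) for v in (d,d2,d3,-d)]
print("hole",P[5],"corn",P[:4].mean(0),"ang",ang)
s=get_state();T=R.from_rotvec(s["eef_rot"]).as_matrix();print("tool y ang",np.degrees(np.arctan2(-T[0,1],T[1,1])))
print(tool(P[5]*[1,1,0]+[0,0,.12]))
E
```

```text
[[0.4307 0.2054 0.04  ]
 [0.4662 0.2218 0.04  ]
 [0.4418 0.2744 0.04  ]
 [0.4068 0.2592 0.04  ]
 [0.4449 0.2217 0.04  ]
 [0.4367 0.2398 0.04  ]
 [0.4282 0.2578 0.04  ]]
0.03902170944746861 0.03812503394503213 0.05799807115950765 0.05886381311411048 0.03981591518155504
hole [0.4367 0.2398 0.04  ] corn [0.4364 0.2402 0.04  ] ang [np.float64(-155.16253812442366), np.float64(-155.14160593468375), np.float64(-156.02538920521116), np.float64(24.83746187557634)]
tool y ang 18.397780764320746
[-0.0175 -0.049   0.0785]
```

Tier centre is (0.4366, 0.240) with yaw 24.8°, and the measured sizes match the given ones. Before picking it up I'll look at the station with the wrist camera.

```bash
python3 drive.py '0 0 0 0.008 -0.324 -0.08 1;0 0 0 0.008 -0.324 -0.08 1;0 0 0 0.008 -0.324 -0.08 1;0 0 0 0.008 -0.324 -0.08 1;0 0 0 0.008 -0.324 -0.08 1' >/dev/null; python3 drive.py '0 0 0 0.003 -0.13 -0.032 1;0 0 0 0.003 -0.13 -0.032 1;0 0 0 0.003 -0.13 -0.032 1;0 0 0 0.003 -0.13 -0.032 1;0 0 0 0.003 -0.13 -0.032 1'; python3 - <<'E'
from h import *
c=camrig.calibration("wrist");im=camrig.get_image("wrist");np.save("w2.npy",im)
import pickle;pickle.dump(c,open("w2.pkl","wb"))
cv2.imwrite("pics/w2.png",cv2.resize(im[:,:,::-1],(800,600),interpolation=cv2.INTER_CUBIC))
print(get_state()["tool_pos"],get_state()["qvel"])
E
```

```text
time: 1.98
tool_pos: [0.5046, -0.037, 0.2822]
eef_rot: [-0.502, 3.099, -0.002]
ft_force: [-0.8, -0.0, -0.9]
grip_width: 1.001
gripper_force: 0.0
[ 0.50337598 -0.03529377  0.28110716] [ 0.03992857 -0.0004499   0.03932547  0.01003258  0.00562952 -0.00302908]
```

View pics/w2.png

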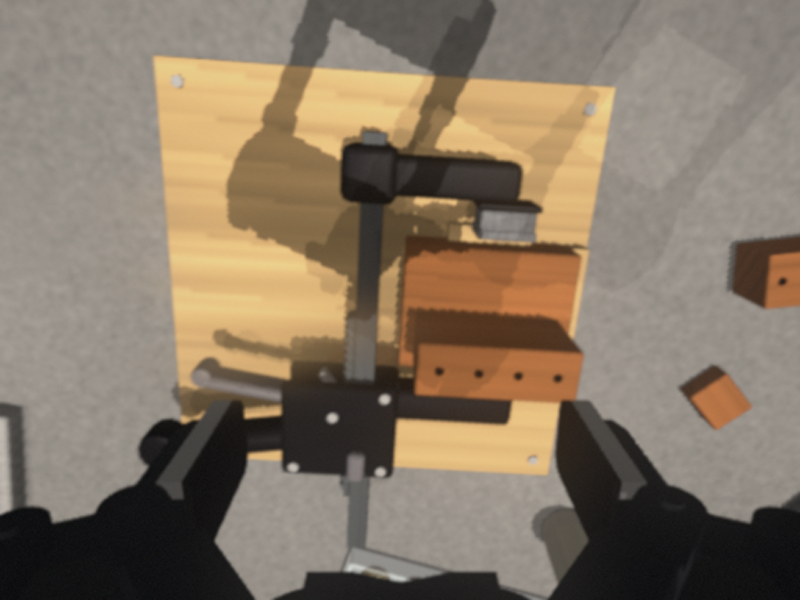

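The picture shows the whole station. The rear tier top is at about (414–582, 342–401), the plinth front corners at (407,236) and (582,248), the foam at (476–540, 203–241) and the trigger tip at (205,375). I'll enlarge it.

```bash
python3 - <<'E'
import numpy as np,cv2
im=np.load("w2.npy")[120:265,250:385]
cv2.imwrite("pics/w2c.png",cv2.resize(im[:,:,::-1],None,fx=4,fy=4,interpolation=cv2.INTER_CUBIC))
E
```

```text
(no output)
```

View pics/w2c.png

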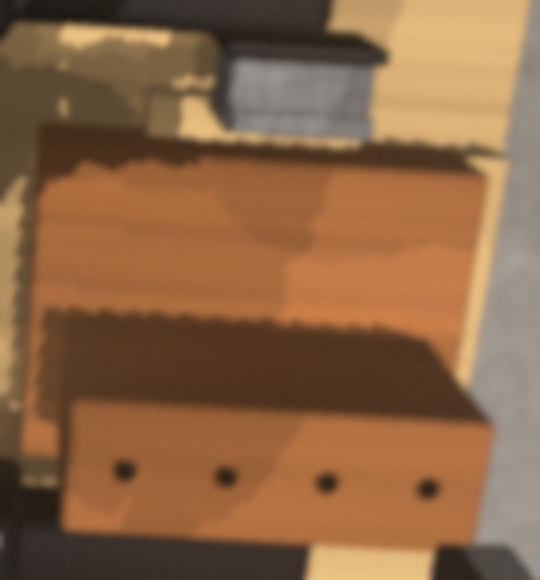

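```bash
cat > fit.py <<'E'
from h import *
import pickle
from scipy.optimize import least_squares
np.set_printoptions(precision=4,suppress=True)
c=pickle.load(open("w2.pkl","rb"))
cr=lambda a:(np.array(a,float)+.5)/4-.5+[250,120]
fu=lambda a:np.array(a,float)/1.5625
St=np.array([[20,-50,108],[20,50,108],[55,50,108],[55,-50,108],[-26,60,48]])/1000
px=cr([[74,400],[492,424],[476,550],[62,533],[487,176]])
def S2W(q,P):
    P=np.atleast_2d(P);return np.c_[R.from_euler("z",q[2]).apply(P)[:,:2]+q[:2],P[:,2]]
f=least_squares(lambda q:(proj(c,S2W(q,St))-px).ravel(),[.5,.03,.26])
q=f.x;np.save("q.npy",q)
if __name__=="__main__":
    print("seat",q,"resid px",f.fun.reshape(-1,2))
    W2S=lambda P:R.from_euler("z",-q[2]).apply(P-[q[0],q[1],0])*1000
    print("board",W2S(p2w(c,fu([[154,56],[614,87],[549,475]]),.012)))
    print("foam top back/front z83",W2S(p2w(c,cr([[232,57],[375,65],[230,130],[370,138]]),.083)))
    print("foam bottom front z53",W2S(p2w(c,cr([[230,130],[370,138]]),.053)))
    print("trigger tip z79",W2S(p2w(c,fu([[205,365]]),.079)))
    t=camrig.calibration("top")
    f2=p2w(t,fu([[285,237],[455,196],[497,366],[325,409]]),.012);print("board from top",W2S(f2))
E
python3 fit.py
```

```text
seat [0.5102 0.0283 0.2677] resid px [[-1.5327 -0.0705]
 [ 1.6917 -0.4919]
 [-0.1467  1.5855]
 [-0.8603  0.5103]
 [ 0.906  -1.2316]]
board [[-135.0161 -230.9699   12.    ]
 [-133.0303   75.6266   12.    ]
 [ 175.0087   75.5261   12.    ]]
foam top back/front z83 [[-57.1576 -16.2479  83.    ]
 [-57.0734  16.9228  83.    ]
 [-40.107  -14.9722  83.    ]
 [-39.9707  18.0671  83.    ]]
foam bottom front z53 [[-34.2284 -10.1877  53.    ]
 [-34.0792  25.965   53.    ]]
trigger tip z79 [[  55.2128 -186.3349   79.    ]]
board from top [[ 172.0078   70.7172   12.    ]
 [ 170.3009 -237.5779   12.    ]
 [-137.0698 -232.4023   12.    ]
 [-136.1889   73.1269   12.    ]]
```

Seat is (0.510, 0.028) with yaw 0.268, and the board comes out square at about 308 mm, which agrees. The foam front is at about x −40, so bar travel is about 12 mm. I'll pick the tier now.

```bash
python3 drive.py '0 0 0 -0.0235 0.2823 0.1 1;0 0 0 -0.0235 0.2823 0.1 1;0 0 0 -0.0235 0.2823 0.1 1;0 0 0 -0.0235 0.2823 0.1 1;0 0 0 -0.0235 0.2823 0.1 1' >/dev/null; python3 - <<'E'
from h import *
print(tool([.4366,.24,.12]))
E
```

```text
[-0.01057728  0.08215622  0.09031779]
```

```bash
python3 drive.py '0 0 -0.113 -0.0106 0.0822 0.09 1;0 0 -0.113 -0.0106 0.0822 0.09 1;0 0 -0.113 -0.0106 0.0822 0.09 1;0 0 -0.113 -0.0106 0.0822 0.09 1;0 0 -0.113 -0.0106 0.0822 0.09 1'; python3 drive.py '0 0 0 0 0 0 1;0 0 0 0 0 0 1';python3 - <<'E'
from h import *
print(tool([.4366,.24,.032]))
T=R.from_rotvec(get_state()["eef_rot"]).as_matrix();print(np.degrees(np.arctan2(-T[0,1],T[1,1])),T[:,2])
E
```

```text
time: 2.87
tool_pos: [0.4353, 0.2382, 0.1188]
eef_rot: [0.689, -3.058, 0.002]
ft_force: [1.2, 0.2, 0.9]
grip_width: 0.999
gripper_force: 0.0
time: 3.03
tool_pos: [0.4403, 0.2369, 0.1228]
eef_rot: [-0.683, 3.064, 0.001]
ft_force: [1.0, -0.1, 0.3]
grip_width: 1.001
gripper_force: 0.0
[0.00226895 0.0044059  0.09080457]
25.11837969500739 [ 2.07054857e-03  8.41023980e-04 -9.99997503e-01]
```

```bash
python3 drive.py '0 0 0 0.0023 0.0044 0.035 1;0 0 0 0.0023 0.0044 0.065 1;0 0 0 0.0023 0.0044 0.0905 1;0 0 0 0.0023 0.0044 0.0905 1'; python3 drive.py '0 0 0 0 0 0 0.5;0 0 0 0 0 0 0.5;0 0 0 0 0 0 0.5;0 0 0 0 0 0 0.5;0 0 0 0 0 0 0.5' 30;python3 - <<'E'
from h import *
print(tool([.4366,.24,.032]))
E
```

```text
time: 3.37
tool_pos: [0.4332, 0.2372, 0.0283]
eef_rot: [0.678, -3.061, 0.002]
ft_force: [-0.9, -0.6, -0.5]
grip_width: 0.997
gripper_force: 0.0
time: 3.78
tool_pos: [0.4382, 0.2401, 0.0335]
eef_rot: [-0.681, 3.062, 0.001]
ft_force: [-0.1, -1.6, 7.5]
grip_width: 0.697
gripper_force: 35.1
[0.00148861 0.00061631 0.00146544]
```

```bash
python3 drive.py '0 0 0 0 0 -0.04 0.5;0 0 0 0 0 -0.08 0.5;0 0 0 0 0 -0.12 0.5;0 0 0 0 0 -0.15 0.5;0 0 0 0 0 -0.15 0.5';python3 - <<'E'
from h import *
print(tool([.5073,.0275,.18]), get_state()["gripper_force"])
E
```

```text
time: 4.2
tool_pos: [0.4409, 0.2417, 0.1891]
eef_rot: [-0.679, 3.052, 0.005]
ft_force: [0.9, 0.6, -0.5]
grip_width: 0.695
gripper_force: 34.2
[ 0.0308904  -0.22214076  0.00871562] 34.207507967948914
```

```bash
python3 drive.py '0 0 0 0.006 -0.04 0 0.5;0 0 0.05 0.012 -0.08 0 0.5;0 0 0.09 0.018 -0.12 0 0.5;0 0 0.13 0.024 -0.16 0 0.5;0 0 0.168 0.028 -0.2 0 0.5'; python3 drive.py '0 0 0 0 -0.02 0 0.5;0 0 0 0 -0.02 0 0.5;0 0 0 0 -0.02 0 0.5;0 0 0 0 -0.02 0 0.5';python3 - <<'E'
from h import *
print(tool([.5073,.0275,.18]), get_state()["gripper_force"],get_state()["qvel"])
T=R.from_rotvec(get_state()["eef_rot"]).as_matrix();print(np.arctan2(-T[0,1],T[1,1]),T[:,2])
E
```

```text
time: 4.62
tool_pos: [0.4947, 0.0448, 0.1809]
eef_rot: [0.421, -3.113, -0.0]
ft_force: [1.1, -0.4, -0.3]
grip_width: 0.694
gripper_force: 34.1
time: 4.95
tool_pos: [0.4999, 0.0276, 0.1806]
eef_rot: [0.422, -3.112, -0.001]
ft_force: [0.4, -0.9, -0.1]
grip_width: 0.693
gripper_force: 34.1
[-0.00710735 -0.00204516  0.00063959] 34.112650752067566 [ 0.02263163 -0.00308613  0.00336528 -0.00272762 -0.00213821 -0.00225292]
0.269593463602799 [-1.19644720e-03  6.75738276e-04 -9.99999056e-01]
```

```bash
python3 drive.py '0 0 -0.002 -0.006 -0.002 0 0.5;0 0 -0.002 -0.006 -0.002 0.03 0.5;0 0 -0.002 -0.006 -0.002 0.06 0.5;0 0 -0.002 -0.006 -0.002 0.075 0.5;0 0 -0.002 -0.006 -0.002 0.075 0.5'; for i in 1 2; do python3 drive.py '0 0 0 0 0 0 0.5'>/dev/null; python3 - <<'E'
from h import *
s=get_state()
print(tool([.5073,.0275,.0815]), s["ft_force"])
E
done; python3 - <<'E'
from h import *
im=camrig.get_image("wrist")
cv2.imwrite("pics/w3.png",cv2.resize(im[:,:,::-1],(800,600),interpolation=cv2.INTER_CUBIC))
E
```

```text
time: 5.37
tool_pos: [0.5033, 0.0282, 0.1022]
eef_rot: [0.428, -3.104, -0.003]
ft_force: [-0.9, -0.2, -1.3]
grip_width: 0.697
gripper_force: 34.1
[-0.00098705 -0.00074042  0.0237348 ] [-0.19648404 -0.4453398  -0.17102883]
[0.00083414 0.00017995 0.02555504] [-0.64889575 -0.4072912  -1.50743479]
```

View pics/w3.png

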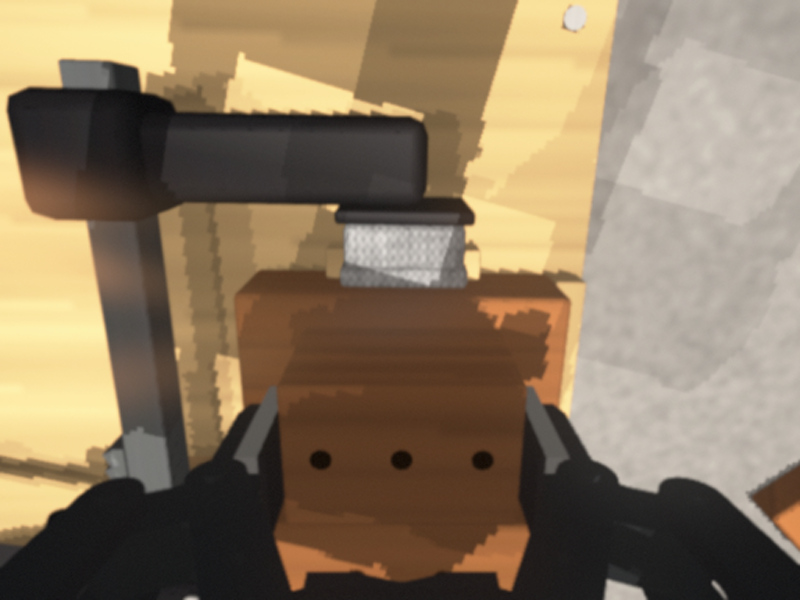

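The tier sits square. Its holes are centred at column 401, the plinth edges (237 and 568) at 402.5 and the foam at 403, so it's aligned to under 1 mm. I'll lower it.

```bash
python3 drive.py '0 0 0 0 0 0.01 0.5;0 0 0 0 0 0.02 0.5;0 0 0 0 0 0.0225 0.5;0 0 0 0 0 0.0225 0.5'; python3 drive.py '0 0 0 0 0 0.002 0.5;0 0 0 0 0 0.002 0.5'
```

```text
time: 5.92
tool_pos: [0.5058, 0.0268, 0.0823]
eef_rot: [0.425, -3.11, -0.001]
ft_force: [0.3, 0.1, -0.3]
grip_width: 0.694
gripper_force: 34.1
time: 6.08
tool_pos: [0.5072, 0.0267, 0.0817]
eef_rot: [-0.425, 3.112, -0.0]
ft_force: [0.5, -0.2, -1.5]
grip_width: 0.697
gripper_force: 34.2
```

```bash
python3 drive.py '0 0 0 0 0 0.001 0.5;0 0 0 0 0 0.001 0.5'|grep -E "pos|ft_f"; python3 drive.py '0 0 0 0 0 0.001 0.5;0 0 0 0 0 0.001 0.5'|grep -E "pos|ft_f"
```

```text
tool_pos: [0.5074, 0.0266, 0.0815]
ft_force: [-1.8, -0.2, 5.4]
tool_pos: [0.5075, 0.0266, 0.0815]
ft_force: [-3.9, -0.7, 12.7]
```

```bash
python3 drive.py '0 0 0 0 0 -0.001 0.5;0 0 0 0 0 -0.0015 0.75;0 0 0 0 0 -0.0015 0.8;0 0 0 0 0 -0.0015 1;0 0 0 0 0 -0.0015 1'; python3 drive.py '0 0 0 0 0 -0.04 1;0 0 0 0 0 -0.08 1;0 0 0 0 0 -0.12 1;0 0 0 0 0 -0.12 1;0 0 0 0 0 -0.12 1'; python3 - <<'E'
from h import *
import pickle
c=camrig.calibration("wrist");im=camrig.get_image("wrist");np.save("w4.npy",im);pickle.dump(c,open("w4.pkl","wb"))
cv2.imwrite("pics/w4.png",cv2.resize(im[:,:,::-1],(800,600),interpolation=cv2.INTER_CUBIC))
E
```

```text
time: 6.83
tool_pos: [0.5069, 0.0267, 0.0809]
eef_rot: [0.426, -3.112, -0.0]
ft_force: [-0.5, -0.4, 0.4]
grip_width: 0.998
gripper_force: 0.0
time: 7.25
tool_pos: [0.5095, 0.0267, 0.2042]
eef_rot: [-0.425, 3.106, -0.002]
ft_force: [-0.2, 0.9, -0.4]
grip_width: 0.999
gripper_force: 0.0
```

View pics/w4.png

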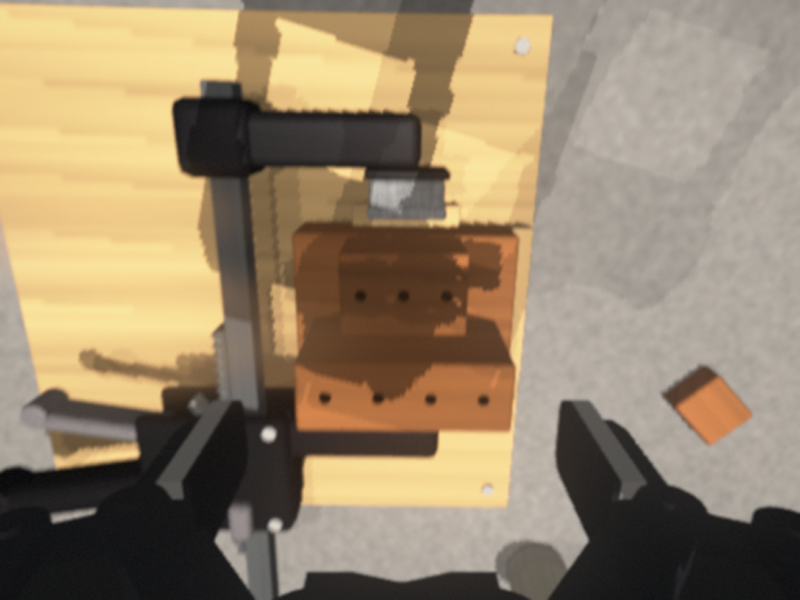

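The tier stands centred and square: its holes centre at (403,296) against 404 for the rear tier, and it's right in front of it. Next I'll turn the gripper a quarter turn over the trigger grip.

```bash
D='python3 drive.py'; python3 drive.py '0 0 0.125 -0.02 -0.034 0 1;0 0 0.25 -0.04 -0.068 0 1;0 0 0.375 -0.06 -0.102 0 1;0 0 0.5 -0.08 -0.136 0 1;0 0 0.625 -0.095 -0.16 0 1'|grep pos; python3 drive.py '0 0 0.125 0 0 0 1;0 0 0.25 0 0 0 1;0 0 0.375 0 0 0 1;0 0 0.5 0 0 0 1;0 0 0.625 0 0 0 1'|grep pos; python3 drive.py '0 0 0.125 0 0 0 1;0 0 0.25 0 0 0 1;0 0 0.321 0 0 0 1;0 0 0.321 0 0 0 1'; python3 - <<'E'
from h import *
import pickle
q=np.load("q.npy")
s=get_state();T=R.from_rotvec(s["eef_rot"]).as_matrix()
print("yaw tool x - station y",np.arctan2(T[1,0],T[0,0])-q[2]-np.pi/2, s["joints"], "S", R.from_euler("z",-q[2]).apply(s["tool_pos"]-[q[0],q[1],0]))
c=camrig.calibration("wrist");im=camrig.get_image("wrist");np.save("w5.npy",im);pickle.dump(c,open("w5.pkl","wb"))
cv2.imwrite("pics/w5.png",cv2.resize(im[:,:,::-1],(800,600),interpolation=cv2.INTER_CUBIC))
E
```

```text
tool_pos: [0.6418, -0.104, 0.1979]
tool_pos: [0.6396, -0.1016, 0.1974]
time: 8.47
tool_pos: [0.6396, -0.1014, 0.1977]
eef_rot: [-1.898, -2.497, 0.004]
ft_force: [0.4, 0.5, -0.3]
grip_width: 1.001
gripper_force: 0.0
yaw tool x - station y 0.0028679369579880376 [-2.24495248e-01  4.07171364e-01  1.61795863e+00  1.32922230e-05
  1.12217843e+00 -4.95086701e-01] S [ 0.09045428 -0.15933249  0.19766632]
```

View pics/w5.png

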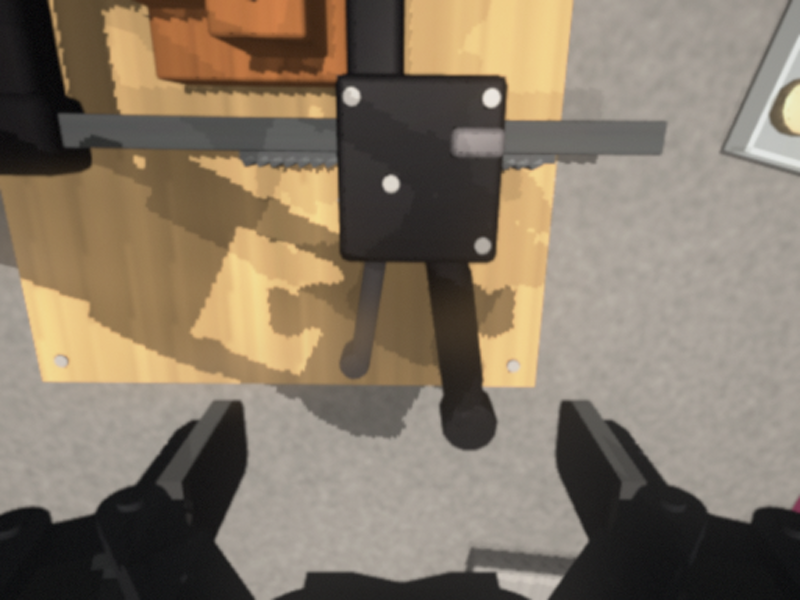

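Trigger runs from (372,262) to (355,360) and the handle from (448,262) to (468,420), both between the fingers. I'll work out the grip position.

```bash
python3 - <<'E'
from h import *
import pickle
np.set_printoptions(precision=1,suppress=True)
q=np.load("q.npy");c=pickle.load(open("w5.pkl","rb"))
W2S=lambda P:R.from_euler("z",-q[2]).apply(P-[q[0],q[1],0])*1000
im=np.load("w5.npy").astype(int)
k=1/1.5625
print("trig L",W2S(p2w(c,np.array([[363,262],[352,330]])*k,.079)),"\ntrig R",W2S(p2w(c,np.array([[385,262],[371,340]])*k,.079)))
print("handle L",W2S(p2w(c,np.array([[428,262],[443,380]])*k,.081)),"\nhandle R",W2S(p2w(c,np.array([[468,262],[484,380]])*k,.081)))
print("housing",W2S(p2w(c,np.array([[337,76],[506,76],[496,261],[342,261]])*k,.095)))
for row in (185,200,215):print(row,im[row,215:325].sum(1)//3)
E
```

```text
trig L [[  72.3 -139.1   79. ]
 [  66.5 -172.4   79. ]] 
trig R [[  82.4 -139.1   79. ]
 [  75.5 -177.5   79. ]]
handle L [[ 101.9 -138.5   81. ]
 [ 110.4 -197.4   81. ]] 
handle R [[ 120.  -138.4   81. ]
 [ 130.3 -197.2   81. ]]
housing [[  64.9  -62.2   95. ]
 [ 129.6  -62.    95. ]
 [ 130.1 -134.5   95. ]
 [  64.6 -134.8   95. ]]
185 [ 94  93  93  93  90  90  90  89  84  82  78  76  76  77  77  70  64  64
  66  67  69  68  69  69  69  68  67  64  64  76  88  90  90  90  90  91
  90  89  89  88  88  88  88  89  89  89  88  87  87  87  86  87  85  84
  85  85  85  84  75  56  36  31  33  31  30  32  33  33  32  34  33  34
  36  35  37  37  38  39  37  39  39  39  39  42  42  44  45  56  83  96
 100 100 109 127 131 135 154 164 166 164 158 142 135 135 133 119 116 124
 125 121]
200 [112 110 104 101 100  98  97  96  95  95  94  90  85  78  75  76  76  77
  77  78  76  77  77  75  75  73  76  86  92  93  93  92  93  92  91  92
  90  90  90  89  89  89  89  89  89  88  88  89  89  87  86  86  86  86
  86  87  87  88  88  87  77  62  46  42  42  44  42  44  44  44  46  45
  46  45  46  45  46  46  46  47  47  49  47  49  49  48  48  51  52  68
  93 100 100  99  99  97 100 109 114 114 119 121 123 124 125 125 125 124
 123 122]
215 [122 121 121 120 119 117 116 116 115 114 109  94  86  84  85  85  85  85
  83  83  82  81  81  78  82  89  93  94  93  94  95  95  95  94  93  94
  93  92  90  90  89  89  91  90  91  91  92  90  90  89  88  88  88  87
  89  88  89  90  89  90  90  89  80  64  51  46  47  48  47  46  46  46
  48  48  49  48  47  50  47  48  49  49  49  49  48  50  49  49  50  51
  76 132 172 162 155 172 173 144 136 150 152 143 151 179 186 185 189 192
 192 191]
```

```bash
python3 drive.py '0 0 0 -0.0027 0.0135 0.035 1;0 0 0 -0.0027 0.0135 0.07 1;0 0 0 -0.0027 0.0135 0.08 1;0 0 0 -0.0027 0.0135 0.08 1' | grep -E "pos|ft_f"; python3 - <<'E'
from h import *
q=np.load("q.npy");s=get_state()
print(s["qvel"],R.from_euler("z",-q[2]).apply(s["tool_pos"]-[q[0],q[1],0]))
E
```

```text
tool_pos: [0.6505, -0.0998, 0.1151]
ft_force: [0.8, 0.2, -0.1]
[ 0.00034615 -0.0567658  -0.05211362  0.00088974  0.02040967  0.00643902] [ 0.10141872 -0.16063214  0.11510037]
```

```bash
python3 drive.py '0 0 0 0 0 0.03 1;0 0 0 0 0 0.043 1;0 0 0 0 0 0.043 1;0 0 0 0 0 0.043 1' | grep -E "pos|ft_f"; python3 - <<'E'
from h import *
q=np.load("q.npy");s=get_state()
print(s["ft_torque"],R.from_euler("z",-q[2]).apply(s["tool_pos"]-[q[0],q[1],0]))
im=camrig.get_image("wrist")
np.save("w6.npy",im)
E
```

```text
tool_pos: [0.6546, -0.1007, 0.0779]
ft_force: [-0.1, 0.6, -0.4]
[-0.07962221 -0.01673031  0.02259726] [ 0.1050617  -0.16258559  0.07791387]
```

```bash
cat > look.py <<'E'
from h import *
import sys
n=sys.argv[1];q=np.load("q.npy");s=get_state()
np.savez(f"v{n}.npz",top=camrig.get_image("top"),side=camrig.get_image("side"),wrist=camrig.get_image("wrist"))
print(s["time"],"ft",s["ft_force"].round(1),"grip",round(s["grip_width"]*85,1),round(s["gripper_force"],1),"S",(R.from_euler("z",-q[2]).apply(s["tool_pos"]-[q[0],q[1],0])*1000).round(1))
E
python3 look.py 0; python3 drive.py '0 0 0 0 0.001 0.003 1;0 0 0 0 0.002 0.005 1;0 0 0 0 0.002 0.005 1' >/dev/null; python3 drive.py '0 0 0 0 0 0 0.65;0 0 0 0 0 0 0.5;0 0 0 0 0 0 0.35;0 0 0 0 0 0 0.35;0 0 0 0 0 0 0.35' 30; python3 drive.py '0 0 0 0 0 0 0.35;0 0 0 0 0 0 0.35' >/dev/null;python3 look.py 1
python3 - <<'E'
import numpy as np,cv2
a,b=np.load("v0.npz"),np.load("v1.npz")
t=lambda v,k,y,x:cv2.resize(v[k][y:y+75,x:x+100,::-1],(400,300),interpolation=cv2.INTER_CUBIC)
cv2.imwrite("pics/v01.png",np.vstack([np.hstack([t(v,"side",150,210),cv2.resize(v["wrist"][:,:,::-1],(400,300))]) for v in(a,b)]))
E
```

```text
9.2333 ft [ 0.4 -0.8  0.7] grip 84.9 0.0 S [ 106.1 -163.2   79.1]
time: 10.05
tool_pos: [0.6573, -0.1002, 0.0735]
eef_rot: [1.898, 2.503, 0.0]
ft_force: [-2.8, -0.3, 3.4]
grip_width: 0.414
gripper_force: 30.4
10.2167 ft [-2.5  0.7  4.1] grip 34.9 30.6 S [ 107.8 -162.8   73.4]
```

View pics/v01.png

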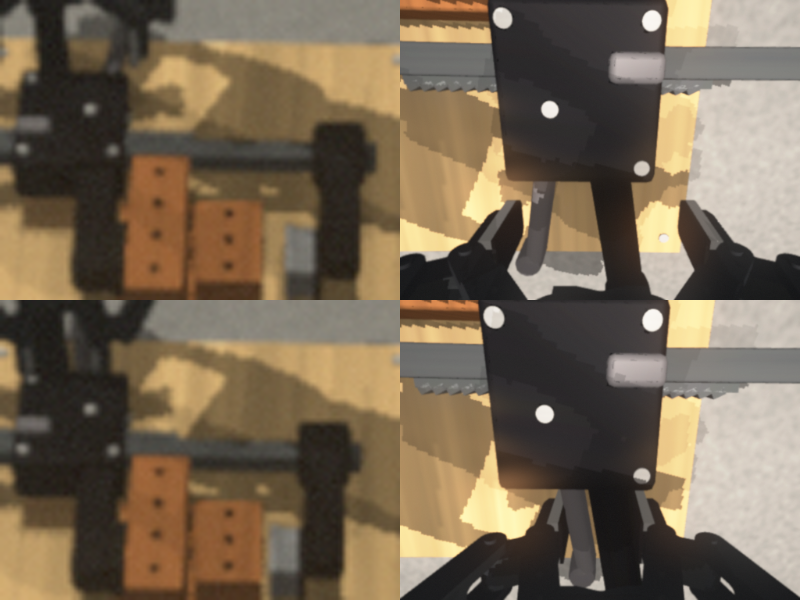

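The first squeeze was full: the grip closed to 35 mm and the jaw moved about 15 px in the side crop. From here I'll track jaw travel numerically.

```bash
cat > track.py <<'E'
from h import *
import sys
np.set_printoptions(precision=2,suppress=True)
q=np.load("q.npy");c=camrig.calibration("side")
S2W=lambda P:R.from_euler("z",q[2]).apply(np.array(P,float)/1000)+[q[0],q[1],0]
a=np.load("v0.npz")["side"];g=lambda i:cv2.cvtColor(i,cv2.COLOR_RGB2GRAY).astype(np.float32)
x0,x1,y0,y1=280,306,178,222
T=g(a)[y0:y1,x0:x1]
p=proj(c,S2W([[-60,-20,85],[-50,-20,85]]));per=(p[1]-p[0])/10
for n in sys.argv[1:]:
    b=g(np.load(f"v{n}.npz")["side"])
    # shift along closing direction: sub-pixel search
    best=[]
    for m in np.arange(-2,36,.25):
        M=np.float32([[1,0,m*per[0]],[0,1,m*per[1]]])
        w=cv2.warpAffine(b,M,(512,384),flags=cv2.INTER_LINEAR|cv2.WARP_INVERSE_MAP)[y0:y1,x0:x1]
        best.append((np.corrcoef(w.ravel(),T.ravel())[0,1],m))
    print(n,"jaw travel since start mm",max(best))
    # foam strip profile (row through foam, red-blue separates wood from grey)
    im=np.load(f"v{n}.npz")["side"].astype(int)
    print("  r-b:",(im[213:219,255:296,0]-im[213:219,255:296,2]).mean(0).round().astype(int))
    print("  lum:",im[213:219,255:296].mean((0,2)).round().astype(int))
E
python3 track.py 0 1; python3 - <<'E'
from h import *
q=np.load("q.npy");c=camrig.calibration("side")
S2W=lambda P:R.from_euler("z",q[2]).apply(np.array(P,float)/1000)+[q[0],q[1],0]
print("tier top corners front",proj(c,S2W([[-20,-30,88],[-20,30,88],[20,30,88]])))
for f in(-40,-32,-20):print(f,proj(c,S2W([[f,-18,83],[f,18,83],[f,18,53]])))
E
```

```text
0 jaw travel since start mm (np.float64(1.0), np.float64(0.0))
  r-b: [82 61 69 77 84 89 90 91 92 88 84 76 78 87 88 86 86 88 92 93 75 72 74 74
 71 58 28 10 10 10  8  9  9  9 12 15 16 15 14 15 14]
  lum: [ 88  67  73  83  91  95  96  97  96  94  90  84  82  92  95  92  91  94
  98 101  98 118 129 127 121 111 109 110 105 105 107 107 106  80  47  35
  34  34  34  35  34]
1 jaw travel since start mm (np.float64(0.9826392953651693), np.float64(10.0))
  r-b: [82 61 67 76 84 90 90 92 90 88 84 77 77 87 88 87 86 88 92 94 74 58 31 11
  9  9  9  9  8 10 12 14 16 15 16 16 14 15 16 16 34]
  lum: [ 89  67  74  84  89  94  96  96  97  94  91  82  84  92  94  92  91  93
  98 101  97 108 116 112 102 102 105 105 104  78  46  36  34  34  34  35
  34  34  32  36  59]
tier top corners front [[273.6522005  200.36864397]
 [273.5830681  220.36568876]
 [256.62961449 220.13015323]]
-40 [[281.83040042 205.62780092]
 [281.95599661 217.61195422]
 [281.56423322 224.86869132]]
-32 [[278.53900692 205.58407017]
 [278.59748449 217.56624301]
 [278.27614463 224.82327682]]
-20 [[273.60287091 205.51837993]
 [273.56070413 217.49743737]
 [273.34496659 224.75484444]]
```

First squeeze moved the jaw about 10 mm, so the foam is now about 8 mm short of contact. I expect full squeezes to reach about 29, 35 and then 40 mm of travel, which would be about 8 mm of dent. I'll release and squeeze again.

```bash
python3 drive.py '0 0 0 0 0 0 0.6;0 0 0 0 -0.002 0 0.8;0 0 0 0 -0.003 0 1;0 0 0 0 -0.003 0 1;0 0 0 0 -0.003 0 1' >/dev/null; python3 drive.py '0 0 0 0 0 0 1;0 0 0 0 0 0 1;0 0 0 0 0 0 1' >/dev/null; python3 look.py 2; python3 drive.py '0 0 0 0 0.0015 0 0.85;0 0 0 0 0.003 0 0.65;0 0 0 0 0.003 0 0.5;0 0 0 0 0.003 0 0.35;0 0 0 0 0.003 0 0.35' 30 >/dev/null; python3 drive.py '0 0 0 0 0 0 0.35;0 0 0 0 0 0 0.35;0 0 0 0 0 0 0.35' >/dev/null; python3 look.py 3; python3 track.py 2 3; python3 - <<'E'
import numpy as np,cv2
# trigger sprung back? compare wrist row in v2 with v0
for n in "02":
    im=np.load(f"v{n}.npz")["wrist"].astype(int); print(n,(im[270,140:240,0]-im[270,140:240,2])[::3])
E
```

```text
11.0333 ft [0.1 0.1 0.7] grip 85.1 0.0 S [ 105.2 -163.1   73.4]
11.85 ft [-1.6 -0.3  4.6] grip 35.0 30.9 S [ 107.8 -162.8   73.5]
2 jaw travel since start mm (np.float64(0.9798984971101332), np.float64(10.0))
  r-b: [83 61 68 77 84 89 90 92 90 88 85 78 77 86 89 87 85 89 93 93 74 61 33 11
  9  9  9  9  8  9 11 15 16 17 16 15 15 15 14 16 33]
  lum: [ 90  68  74  83  90  94  95  97  95  94  91  83  84  92  94  91  91  94
  98 102  98 111 116 112 103 102 105 106 104  78  47  36  35  34  32  35
  35  35  35  37  58]
3 jaw travel since start mm (np.float64(0.9668351895338178), np.float64(15.5))
  r-b: [83 59 60 81 90 90 91 90 89 87 81 78 84 88 86 83 86 91 92 62 18  9  9  9
  9  9  8 10 14 16 16 15 15 15 16 16 16 22 47 75 86]
  lum: [ 88  65  66  87  95  95  96  96  95  94  87  81  90  94  92  91  92  97
  99  86  99 109 108 105 106 105 105  77  42  34  34  35  33  35  36  35
  34  43  85 129 146]
0 [12 17 17 16 16 29 85 82 85 46  9  9 10  9  9  9  8  9 37 57 57 60 63 63
 63 63 62 63 63 63 64 63 64 62]
2 [13 17 16 15 15 28 86 80 84 95 12  9  8  7  9  8  7  9  8 31 58 57 62 64
 66 65 64 64 63 62 62 64 62 61]
```

The trigger sprang back and the foam has just reached the tier and nudged it. Another squeeze next.

```bash
python3 drive.py '0 0 0 0 0 0 0.6;0 0 0 0 -0.002 0 0.8;0 0 0 0 -0.003 0 1;0 0 0 0 -0.003 0 1;0 0 0 0 -0.003 0 1' >/dev/null; python3 drive.py '0 0 0 0 0 0 1;0 0 0 0 0 0 1;0 0 0 0 0 0 1' >/dev/null; python3 look.py 4; python3 drive.py '0 0 0 0 0.0015 0 0.85;0 0 0 0 0.003 0 0.65;0 0 0 0 0.003 0 0.5;0 0 0 0 0.003 0 0.35;0 0 0 0 0.003 0 0.35' 30 >/dev/null; python3 drive.py '0 0 0 0 0 0 0.35;0 0 0 0 0 0 0.35;0 0 0 0 0 0 0.35' >/dev/null; python3 look.py 5; python3 track.py 4 5
```

```text
12.6667 ft [ 0.2  0.2 -0.3] grip 84.8 0.0 S [ 105.2 -163.1   73.4]
13.4833 ft [-1.1  0.7  4.9] grip 34.9 31.0 S [ 107.8 -162.9   73.5]
4 jaw travel since start mm (np.float64(0.9661382681276588), np.float64(15.5))
  r-b: [84 59 60 82 89 90 91 90 90 88 81 77 85 89 86 84 86 90 92 62 18 10  9  8
  9  9  9 10 14 17 16 15 17 16 15 15 16 21 47 74 86]
  lum: [ 90  66  66  87  94  96  95  97  95  95  87  83  88  93  93  92  93  97
  99  88  98 110 107 106 106 106 105  76  43  34  36  36  34  34  35  36
  36  43  83 128 146]
5 jaw travel since start mm (np.float64(0.9665569832427775), np.float64(20.25))
  r-b: [84 76 82 89 91 91 90 88 82 77 80 87 87 86 86 90 93 91 44 13  9  9  9  9
  8 10 13 16 16 16 15 16 15 15 15 22 48 72 81 84 86]
  lum: [ 90  80  89  95  97  96  96  94  88  83  85  93  93  91  93  95  98 107
 114 112 102 100 104 105 102  74  43  35  33  35  33  35  34  34  34  43
  83 124 140 145 147]
```

The jaw pushed the tier flush with the rear tier (the gap in the image closed), with only slight denting so far. One more squeeze.

```bash
python3 drive.py '0 0 0 0 0 0 0.6;0 0 0 0 -0.002 0 0.8;0 0 0 0 -0.003 0 1;0 0 0 0 -0.003 0 1;0 0 0 0 -0.003 0 1' >/dev/null; python3 drive.py '0 0 0 0 0 0 1;0 0 0 0 0 0 1;0 0 0 0 0 0 1' >/dev/null; python3 look.py 6; python3 drive.py '0 0 0 0 0.0015 0 0.85;0 0 0 0 0.003 0 0.65;0 0 0 0 0.003 0 0.5;0 0 0 0 0.003 0 0.35;0 0 0 0 0.003 0 0.35' 30 >/dev/null; python3 drive.py '0 0 0 0 0 0 0.35;0 0 0 0 0 0 0.35;0 0 0 0 0 0 0.35' >/dev/null; python3 look.py 7; python3 track.py 6 7
```

```text
14.3 ft [-0.5 -0.2  0.3] grip 84.8 0.0 S [ 105.2 -163.1   73.4]
15.1167 ft [-2.2  0.3  6.1] grip 35.1 32.7 S [ 107.8 -162.8   73.6]
6 jaw travel since start mm (np.float64(0.9650122073018457), np.float64(20.0))
  r-b: [84 77 84 88 91 91 90 87 82 77 80 86 89 85 86 89 94 92 45 12  9 10 10  9
  9  9 14 16 16 14 16 14 15 17 16 20 44 69 80 84 86]
  lum: [ 91  81  89  94  97  95  95  94  88  84  84  93  93  92  91  95  99 106
 114 112 102 101 105 105 103  74  42  34  34  35  33  36  33  33  34  41
  76 120 137 144 148]
7 jaw travel since start mm (np.float64(0.9489533051322119), np.float64(25.25))
  r-b: [84 76 84 89 91 90 90 88 83 77 80 87 87 85 86 89 92 91 45 13  8  9  8 11
 12 12 14 16 16 17 15 15 16 24 52 68 76 81 82 84 87]
  lum: [ 89  81  89  94  95  96  96  92  88  85  85  92  94  91  92  95  99 107
 111 111 105 102  90  62  52  50  40  35  34  34  36  36  35  46  89 119
 130 138 142 145 146]
```

The tier hasn't moved and the foam has compressed from about 7.7 px to 4.8 px. That's roughly 6–7 mm of its 13 mm, so clearly dented and not flat. The trigger is held fully squeezed at 35 mm grip, so I'm handing in.

```bash
python3 - <<'E'
from rig import r, camrig, get_state, sign_off
print(sign_off())
E
```

```text
the job is handed in; nothing more can be done
None
```

I stood the loose tier on the ledge, centred and square, and closed the clamp on it with four full trigger squeezes; the job is handed in with the trigger still held and the tier flush against the rear tier. The foam is dented about 6–7 mm of its 13 mm (estimated from the side-camera images).

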